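# Weigh the green-lidded pot and pack it in the green lunch box

### The job

Take the green-lidded portion pot off the sloping rack and stand it upright on the kitchen scale, centred inside the dark ring on the pan, letting go so that the scale settles for a good second on the pot's weight alone. Then stand the pot upright on the floor of the green lunch box. Set it down gently both times (never push the pan down to its stop), and leave the red-lidded pot, mug, bottle and spoon rest where they are.

Things in the scene. Friction and masses are not known exactly. Their poses are not given: they have to be found in the camera images.
- pot_green: Closed portion pot: upright cylinder 50 mm in diameter, 70 mm tall, white with a green lid (the lid is the top 22 mm, same diameter), about 0.16 to 0.25 kg. Origin: centre of its underside; z along its axis towards the lid. It starts in one of the rack's two pockets, its axis leaning 30 deg from vertical (square to the slope), lid towards the rack's front.
- pot_red: The same pot with a red lid, in the rack's other pocket. Leave it there.
- rack: Fixed bamboo rack, 196 mm wide (its y). Its top board slopes at 30 deg, rising along its +x; the front (-x, low side) looks roughly towards the robot. Two pockets side by side, centres 48 mm either side of the middle (y = +0.048 and -0.048 m), each 56 mm wide between ribs that stand 11 mm above the slope, with a 12 mm high ledge along the low edge against which the pot rests. Nothing stands above the pockets. Origin: under its middle on the table.
- scale: Fixed white spring kitchen scale, base 150 x 140 mm, 50 mm tall, with a dial on its +x side and a round steel pan on top. Origin: centre of the underside.
- pan_center (a point): Centre of the pan's top surface (moves down with the pan). Flat round pan 120 mm in diameter, 83 mm above the table when empty. Around the centre is a dark ring, 71 mm inside and 76 mm outside diameter.
- pan (a joint): How far the pan is pressed down, m: 0 empty, 0.022 at its stop. Spring about 350 N/m (damped): a pot standing alone on it reads about 0.004 to 0.007. Over 0.019 counts as pushed to the stop.
- box_green: Fixed open green lunch box with white snap latches on its two y sides: 120 x 120 mm outside, 34 mm tall, wall and floor 5 mm thick, empty. Origin: centre of its underside.
- box_green_in (a point): Centre of the green box's inner floor, 5 mm above the table.
- box_red: The same lunch box in red, empty; not needed. Green and red boxes may change places. Origin: centre of its underside.
- mug: Loose white mug, 80 mm in diameter, 85 mm tall, handle at its +y. Origin: centre of the underside. Bystander.
- bottle: Loose steel thermal bottle, 66 mm in diameter, 185 mm tall. Origin: centre of the underside. Bystander.
- spoon_rest: Loose bamboo spoon rest with a spoon, 75 x 150 mm, 16 mm tall. Origin: centre of the underside. Bystander.
Not all that is in view belongs to the job. There is more than one size of the scale; the job needs the larger. What is shaped like the pot_green but orange is not meant.

How it is judged:
By the outcome, as a careful person would: the job done as asked, in the order asked, and still so for the second after the job is handed in, with the robot touching nothing.
It also fails if it takes over 45 s, if anything falls off the work surface, if the arm or the gripper's body presses on something with over 40 N, if the wrist force passes 120 N, or if a joint passes its speed limit or range.

### The arm

A 7-joint arm with a two-finger parallel gripper is mounted at the origin on the work surface. World frame = base frame: x ahead of the robot, y to its left, z up, the work surface at z = 0. Lengths are in m, angles in rad, forces in N, time in s.
With the tool pointing down it reaches from about 0.4 to 0.85 m from the base axis. Payload 10.4 kg.
Tool frame: the origin (TCP) lies at the very end of the fingers, on their centre line; the grasp point (between the pads) lies 19 mm behind it; z points along the fingers, y is the direction in which the jaws open and shut (so a half turn about z gives the same grasp; the last joint's range is limited). The gripper opens to 85 mm and grips with 20 to 120 N. Pads are 22 mm wide; open, the fingers measure 114 mm over their backs; the gripper's body (76 mm by 85 mm) begins 54 mm behind the grasp point. The pads swing forward as they close: fully open they stand 13 mm farther back than shut.
Start: joints at [-1.358, 0.332, -0.065, 1.46, 0.022, 1.35, -0.088], TCP at [0.146, 0.608, 0.231] pointing down, gripper open.
Joint ranges: [-2.6, 2.6], [-0.5, 2.12], [-1.47, 1.34], [0.16, 2.42], [-1.27, 4.41], [0.06, 2.06], [-2.6, 2.6]. Speed limits (rad/s): [2.22, 2.22, 2.79, 2.79, 3.14, 3.14, 3.14].

### API

Orientations are given as a unit quaternion [x, y, z, w].
In Python, from workcell import manip gives the robot as it stands.
- The arm moves only by the tool arm_command, never from a script. Its arguments are lists of equal length, an entry for each row: "slide": the shift along the tool's x, y, z in mm, a list of three; "turn": the turn about the tool's z in degrees; "grip": the closure, from 0 (fully open) to 1 (shut). In form: {"slide": [[tx, ty, tz], ...], "turn": [turn, ...], "grip": [grip, ...]}. A call has 1 to 10 rows; each row shifts and turns the commanded pose from where the row before left it, along the tool's axes as they then stand; what a row does not reach is not made up. A row lasts 1/12 s, in which the tool goes at most 41.7 mm and 7.16 degrees, less where a joint would pass 70% of its speed; a pose out of reach is approached as far as the arm can. A call with a gripper value outside its range is refused whole. The fingers move at their own pace and stop on an object; "newtons" is the grip in N (left out, the last holds). Time passes only in rows, so rows that do not move let the fingers close. It gives the time, the measured TCP pose, the force and the opening at its end, in the units of the state.
- manip.get_obs(): the state, without advancing time (a new reading comes with each control period).
- manip.camera(name): name is "scene" or "top" or "wrist"; returns the picture (420x560x3 uint8, blue, green, red); there is no depth.
- manip.camera_info(name): a dict with "fx", "fy", "cx", "cy" (pixels), "dist_coeffs" ([k1, k2, p1, p2, k3] as OpenCV has them; the pictures are not rectified), "rvec" (rotation vector, rad) and "tvec" (3), from world to camera coordinates, as OpenCV has them. Camera axes: x right, y down, z forward; pixel columns grow to the right and rows downward; lengths in m; the calibration is good to about 2 mm. A picture is of the moment at which its call begins: read the wrist's pose just before it. camera_info takes no time and is no camera call; for the wrist camera it gives the pose at the moment of the call.
- manip.hand_in(): hands the job in, once; it reports no verdict.
Trained networks look in the newest picture that a camera, given by its name, has taken for a name from the list of things; names that differ only in an ending like _2 or _b are one class to them, and where a whole thing is asked for, a point or a joint stands for the part that bears it (a point fixed in the world has none). Each returns a list of dicts, best first, with "score" (0 to 1); they miss things now and then, are a little off and sometimes report something else, mostly with a low value. They report only what shows in the picture. A call takes as long as a camera call. They do not tell look-alikes from the thing itself.
- manip.cut_out(target, camera): "pixels" (420x560 bool, what is visible of it).
- manip.tip_of(target, camera): "xyz" ([x, y, z] in m, in the coordinates of the camera as it stood for that picture, good to about 4 mm: a listed point, or the origin of a listed thing).
The state is a dict: "clock": time; "joint_pos": joint angles; "joint_velocities": joint speeds; "tau": joint torques, N m; "position": TCP position; "ee_rot": TCP orientation; "ft_force": force on the tool from outside, world axes, zero at the start; "torque": the same for the moment, N m; "grip_width": opening from 0.0 (shut) to 1.0 (fully open).
Only numpy, scipy, OpenCV 4.12 (cv2) and the standard library are available. Lean on these libraries where they do the work, as an engineer would, in place of code of your own. Each camera call takes 0.05 s, during which the arm holds its last target.

## Working session

There is one attempt and no reset: what is moved stays moved. The work goes in short steps, Python scripts to look and compute and a tool call to move; the robot and the scene stay as the last step left them, time stands still between calls to the robot, and variables do not carry over. Pictures are saved under pics/ and viewed, and the job is handed in when it is done.

Besides the shell and the picture viewer there is one more tool, called after "Emit:" as name(argument=value, ...), one argument or row to a line, values as JSON. arm_command: Moves the arm, as the interface text tells. Its arguments: {"type":"object","properties":{"slide":{"type":"array","items":{"type":"array","items":{"type":"number"}}},"turn":{"type":"array","items":{"type":"number"}},"grip":{"type":"array","items":{"type":"number"}},"newtons":{"type":"number"}},"required":["slide","turn","grip"]}

```bash
mkdir -p pics; ls; python3 - <<'E'
from workcell import manip
import cv2,numpy as np
o=manip.get_obs(); print({k:np.round(v,3) for k,v in o.items()})
for c in ["scene","top"]:
    im=manip.camera(c); cv2.imwrite(f"pics/{c}0.png",im)
    i=manip.camera_info(c)
    R=cv2.Rodrigues(np.array(i["rvec"]))[0]; t=np.array(i["tvec"]).ravel()
    print(c,"campos",-R.T@t, i["fx"])
    for n in ["pot_green","pot_red","rack","scale","pan_center","box_green","box_green_in","box_red","mug","bottle","spoon_rest"]:
        try:
            for d in manip.tip_of(n,c)[:4]: print(n,round(d["score"],2),np.round(R.T@(np.array(d["xyz"])-t),3))
        except Exception as e: print(n,e)
E
```

```text
pics
{'clock': np.float64(0.0), 'joint_pos': array([-1.358,  0.333, -0.065,  1.461,  0.022,  1.35 , -0.088]), 'joint_velocities': array([-0.001, -0.001, -0.   , -0.   ,  0.001, -0.002, -0.001]), 'tau': array([-0.0000e+00, -6.2545e+01,  4.9000e-02, -3.9161e+01,  1.6000e-02,
        1.0000e-02, -0.0000e+00]), 'position': array([0.146, 0.607, 0.231]), 'ee_rot': array([ 0.118,  0.993, -0.001, -0.   ]), 'ft_force': array([ 0.333, -0.315, -0.104]), 'torque': array([-0.082,  0.067,  0.002]), 'grip_width': np.float64(1.0)}
scene campos [ 1.55199247 -0.2079799   1.03870627] 473.37705749065555
pot_green 0.92 [0.697 0.238 0.027]
pot_green 0.67 [0.542 0.217 0.034]
pot_green 0.38 [0.797 0.117 0.   ]
pot_green 0.22 [ 0.622 -0.288  0.005]
pot_red 0.84 [0.498 0.304 0.03 ]
pot_red 0.22 [ 0.625 -0.289  0.006]
rack 0.72 [ 0.784 -0.128  0.   ]
scale 0.96 [0.349 0.003 0.003]
scale 0.81 [0.541 0.017 0.   ]
pan_center 0.72 [0.353 0.003 0.059]
pan_center 0.7 [0.543 0.014 0.087]
pan_center 0.47 [ 0.625 -0.287  0.004]
pan_center 0.4 [ 0.796  0.116 -0.001]
box_green 0.67 [ 0.627 -0.292  0.001]
box_green_in 0.78 [ 0.625 -0.287  0.006]
box_red 0.88 [ 0.451 -0.247  0.001]
mug 0.88 [ 0.794  0.115 -0.   ]
bottle 0.56 [ 0.612 -0.476 -0.003]
spoon_rest 0.84 [ 0.787 -0.127  0.001]
top campos [ 0.34984724 -0.06351341  1.20686092] 383.78000113268354
pot_green 0.89 [0.538 0.216 0.027]
pot_green 0.61 [0.697 0.241 0.023]
pot_green 0.21 [0.543 0.022 0.078]
pot_red 0.65 [0.501 0.304 0.029]
rack 0.75 [ 0.527  0.263 -0.001]
scale 0.78 [0.349 0.002 0.001]
scale 0.77 [ 0.54   0.019 -0.003]
pan_center 0.84 [0.353 0.002 0.059]
pan_center 0.81 [0.542 0.018 0.077]
box_green 0.67 [ 0.624 -0.287 -0.003]
box_green 0.56 [0.544 0.022 0.075]
box_green_in 0.75 [ 0.625 -0.288  0.002]
box_green_in 0.27 [ 0.455 -0.245  0.003]
box_red 0.6 [ 0.454 -0.244 -0.002]
mug 0.79 [0.793 0.116 0.003]
bottle 0.78 [ 0.614 -0.474 -0.004]
spoon_rest 0.57 [ 0.788 -0.129 -0.006]
```

View pics/scene0.png

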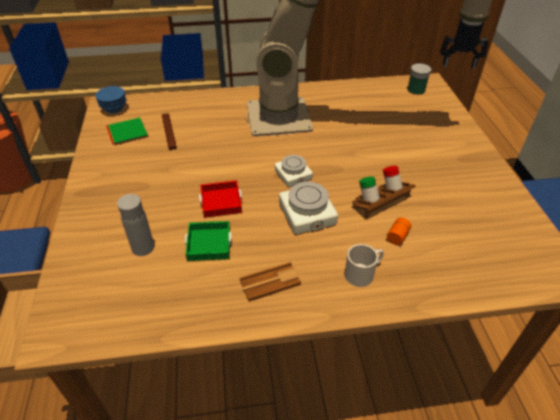

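View pics/top0.png

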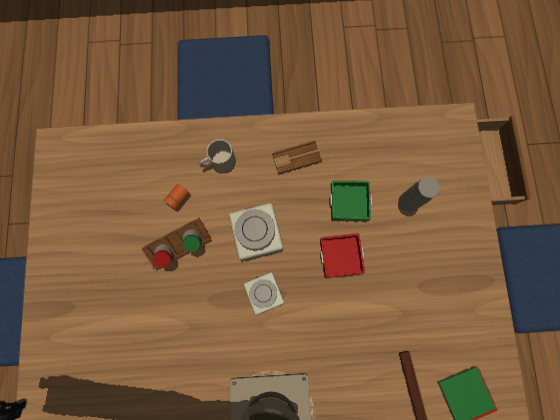

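The scene view shows the green-lid pot at about px (369,188), the red-lid pot at (392,178), the large scale at (308,205), the green box at (208,241) and an orange decoy lying at (399,231). The top view agrees. The tool always points down, so I'll grasp across the rack with the jaws along rack y (about 115°), then right the pot on free table first. I'm moving above the pot now.

Emit:
arm_command(
  slide=[
    [-23,-15,0],
    [-23,-15,0],
    [-23,-15,0],
    [-23,-15,0],
    [-23,-15,0],
    [-23,-15,0],
    [-23,-15,0],
    [-23,-15,0],
    [-23,-15,0],
    [-23,-15,0],
  ],
  turn=[0,0,0,0,0,0,0,0,0,0],
  grip=[0,0,0,0,0,0,0,0,0,0],
  newtons=20,
)

```text
clock: 2.03
position: [0.3354, 0.407, 0.2315]
ee_rot: [0.118, 0.993, 0.0, 0.0]
ft_force: [1.0, 0.4, -0.6]
grip_width: 0.998
```

Emit:
arm_command(
  slide=[
    [-23,-15,0],
    [-23,-15,0],
    [-23,-15,0],
    [-23,-15,0],
    [-23,-15,0],
    [-23,-15,0],
    [-23,-15,0],
    [-23,-15,0],
    [-23,-15,0],
    [-20,-15,0],
  ],
  turn=[0,0,0,0,0,0,0,0,0,0],
  grip=[0,0,0,0,0,0,0,0,0,0],
)

```text
clock: 2.87
position: [0.5214, 0.208, 0.2314]
ee_rot: [0.118, 0.993, 0.0, 0.0]
ft_force: [-0.7, -0.0, 0.2]
grip_width: 0.999
```

Emit:
arm_command(
  slide=[
    [0,0,0],
    [0,0,0],
    [0,0,0],
    [0,0,0],
    [0,0,0],
    [0,0,0],
    [0,0,0],
    [0,0,0],
  ],
  turn=[-6,-6,-6,-6,-6,-6,-2,0],
  grip=[0,0,0,0,0,0,0,0],
)

```text
clock: 3.53
position: [0.5203, 0.2093, 0.2314]
ee_rot: [-0.213, 0.977, 0.0, 0.0]
ft_force: [-0.7, 0.9, -0.1]
grip_width: 1.002
```

```bash
cat > h.py <<'E'
from workcell import manip
import cv2,numpy as np
from scipy.spatial.transform import Rotation as Ro
def look(c,name,targets=()):
    i=manip.camera_info(c); im=manip.camera(c)
    cv2.imwrite(f"pics/{name}.png",im)
    R=cv2.Rodrigues(np.array(i["rvec"]))[0]; t=np.array(i["tvec"]).ravel()
    for n in targets:
        for d in manip.tip_of(n,c)[:3]: print(c,n,round(d["score"],2),np.round(R.T@(np.array(d["xyz"])-t),4))
    return im,i
def st():
    o=manip.get_obs(); R=Ro.from_quat(o["ee_rot"]).as_matrix()
    print("t",round(float(o["clock"]),2),"p",np.round(o["position"],4),"x",np.round(R[:,0],3),"y",np.round(R[:,1],3),"z",np.round(R[:,2],3),"F",np.round(o["ft_force"],2),"w",round(float(o["grip_width"]),3)); return o,R
def to(x,y,z):
    o,R=st(); print("slide mm",np.round(R.T@(np.array([x,y,z])-o["position"])*1000,1))
def proj(i,P):
    return cv2.projectPoints(np.array(P,float).reshape(-1,3),np.array(i["rvec"],float),np.array(i["tvec"],float),np.array([[i["fx"],0,i["cx"]],[0,i["fy"],i["cy"]],[0,0,1]]),np.array(i["dist_coeffs"],float))[0].reshape(-1,2)
E
python3 - <<'E'
from h import *
st()
im,i=look("wrist","w1",["pot_green","pot_red","rack"])
R=cv2.Rodrigues(np.array(i["rvec"]))[0];print("cam",-R.T@np.array(i["tvec"]).ravel())
E
```

```text
t 3.53 p [0.5203 0.2093 0.2314] x [-0.909 -0.416 -0.   ] y [-0.416  0.909  0.   ] z [ 0.  0. -1.] F [-0.7   0.85 -0.14] w 1.002
wrist pot_green 0.89 [0.542  0.2192 0.0365]
wrist pot_green 0.59 [0.6979 0.2411 0.0248]
wrist pot_red 0.88 [0.4996 0.3041 0.0334]
wrist rack 0.65 [0.5196 0.2648 0.0007]
cam [0.45799236 0.18104851 0.37470842]
```

View pics/w1.png

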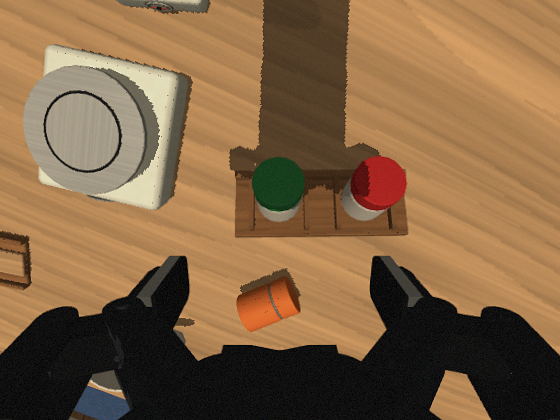

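The wrist view shows the green lid at about px (278,183), leaning towards the robot, and the red lid at (379,182). The rack edge is level in the picture, so the jaws are aligned with rack y. Next I'll refine the pot pose by fitting the lid outline in all three cameras.

```bash
python3 - <<'E'
from h import *
from scipy.optimize import least_squares
st()
rx=np.array([.909,.416,0]); ry=np.array([-.416,.909,0])
obs=[]
for c in ["wrist","top","scene"]:
    im,i=look(c,"f_"+c)
    d=manip.cut_out("pot_green",c)
    hsv=cv2.cvtColor(im,cv2.COLOR_BGR2HSV)
    for k in d[:3]:
        m=k["pixels"]; ys,xs=np.nonzero(m)
        g=m&(hsv[...,0]>45)&(hsv[...,0]<90)&(hsv[...,1]>120)
        print(c,round(k["score"],2),m.sum(),g.sum(),xs.mean(),ys.mean())
        if g.sum()>0.2*m.sum(): obs.append((c,i,m,g)); break
th=np.linspace(0,2*np.pi,40)
def hull(i,b,s0,s1):
    a=-.5*rx+np.array([0,0,.866]); u=.866*rx+np.array([0,0,.5])
    P=[b+s*a+.025*(np.cos(t)*u+np.sin(t)*ry) for s in (s0,s1) for t in th]
    return cv2.convexHull(proj(i,P).astype(np.float32))
def cen(h): 
    M=cv2.moments(h); return np.array([M["m10"]/M["m00"],M["m01"]/M["m00"]])
def res(b):
    r=[]
    for c,i,m,g in obs:
        ys,xs=np.nonzero(m); r+=list(cen(hull(i,b,0,.07))-[xs.mean(),ys.mean()])
        ys,xs=np.nonzero(g); r+=list(cen(hull(i,b,.048,.07))-[xs.mean(),ys.mean()])
    return np.array(r)
s=least_squares(res,[.541,.217,.033],loss="soft_l1"); print(s.x,np.round(s.fun,1))
for c,i,m,g in obs:
    im=cv2.imread(f"pics/f_{c}.png")
    for a in ((0,.07),(.048,.07)): cv2.polylines(im,[hull(i,s.x,*a).astype(int)],True,(255,0,255),1)
    x,y=cen(hull(i,s.x,0,.07)).astype(int); cv2.imwrite(f"pics/o_{c}.png",cv2.resize(im[max(0,y-60):y+60,max(0,x-60):x+60],(266,266),interpolation=0)); 
cv2.imwrite("pics/o_all.png",np.hstack([cv2.imread(f"pics/o_{c}.png") for c,*_ in obs]))
b=s.x
g=b+.045*(-.5*rx+np.array([0,0,.866])); print("grasp",g)
to(g[0],g[1],.231)
E
```

```text
t 3.73 p [0.5203 0.2092 0.2313] x [-0.911 -0.413 -0.   ] y [-0.413  0.911  0.   ] z [ 0.  0. -1.] F [ 1.21 -0.15 -0.24] w 0.999
wrist 0.78 2682 2209 278.34712900820284 187.51416853094705
top 0.68 329 0 176.2370820668693 196.13981762917933
top 0.59 2301 0 255.5554106910039 231.06345067362017
top 0.58 332 213 190.80421686746988 239.1987951807229
scene 0.93 398 125 368.535175879397 188.75628140703517
[0.5393181  0.21703335 0.0324341 ] [-0.2  0.2  0.2 -0.1  0.4  1.   0.4 -0.1  0.4  0.5  0.4 -0.4]
grasp [0.5188656  0.20767335 0.0714041 ]
t 4.03 p [0.5203 0.2093 0.2313] x [-0.91  -0.414 -0.   ] y [-0.414  0.91   0.   ] z [ 0.  0. -1.] F [-0.28  0.18 -0.42] w 1.004
slide mm [ 1.9 -0.9  0.3]
```

View pics/o_all.png

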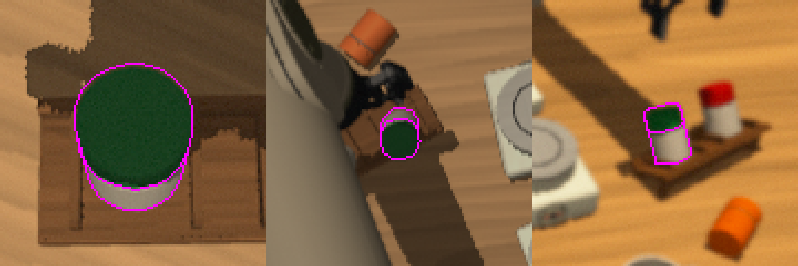

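The fit matches in all three views to within about 1 px, putting the base centre at (0.539, 0.217, 0.032). Descending now.

Emit:
arm_command(
  slide=[
    [2,-1,20],
    [0,0,25],
    [0,0,25],
    [0,0,25],
    [0,0,25],
    [0,0,20],
    [0,0,20],
    [0,0,14],
    [0,0,10],
    [0,0,0],
  ],
  turn=[0,0,0,0,0,0,0,0,0,0],
  grip=[0,0,0,0,0,0,0,0,0,0],
)

```text
clock: 4.87
position: [0.5177, 0.2071, 0.0453]
ee_rot: [-0.212, 0.977, -0.0, -0.002]
ft_force: [-0.7, -0.1, -1.1]
grip_width: 1.0
```

Emit:
arm_command(
  slide=[
    [0,0,0],
    [0,0,0],
    [0,0,0],
    [0,0,0],
    [0,0,0],
    [0,0,0],
    [0,0,0],
    [0,0,0],
    [0,0,0],
    [0,0,0],
  ],
  turn=[0,0,0,0,0,0,0,0,0,0],
  grip=[0.3,0.5,0.6,0.6,0.6,0.6,0.6,0.6,0.6,0.6],
  newtons=20,
)

```text
clock: 5.7
position: [0.5196, 0.2079, 0.0485]
ee_rot: [-0.212, 0.977, 0.0, 0.001]
ft_force: [-1.0, -1.2, 6.7]
grip_width: 0.578
```

```bash
python3 - <<'E'
from h import *
st(); look("wrist","w2"); st()
E
```

```text
t 5.7 p [0.5196 0.2079 0.0485] x [-0.91  -0.414 -0.002] y [-0.414  0.91   0.   ] z [ 0.002  0.001 -1.   ] F [-1.01 -1.22  6.71] w 0.578
t 5.75 p [0.5195 0.2079 0.0485] x [-0.91  -0.414 -0.002] y [-0.414  0.91   0.   ] z [ 0.002  0.001 -1.   ] F [-1.72 -0.63  6.5 ] w 0.582
```

View pics/w2.png

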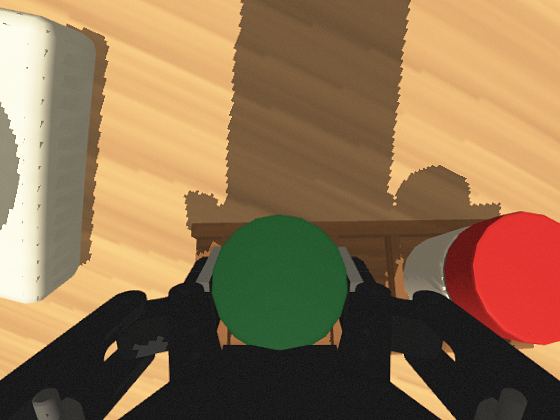

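The pot is gripped: the lid is between the pads at px (280,283), width 0.58. Lifting straight up.

Emit:
arm_command(
  slide=[
    [0,0,-5],
    [0,0,-10],
    [0,0,-15],
    [0,0,-20],
    [0,0,-20],
    [0,0,-20],
    [0,0,-15],
    [0,0,-5],
    [0,0,0],
    [0,0,0],
  ],
  turn=[0,0,0,0,0,0,0,0,0,0],
  grip=[0.6,0.6,0.6,0.6,0.6,0.6,0.6,0.6,0.6,0.6],
)

```text
clock: 6.58
position: [0.5186, 0.2074, 0.1569]
ee_rot: [-0.212, 0.977, 0.0, -0.0]
ft_force: [-0.6, 0.1, -2.5]
grip_width: 0.576
```

```bash
python3 - <<'E'
from h import *
st(); look("wrist","w3"); im,i=look("scene","s3"); x,y=proj(i,[.52,.208,.16])[0].astype(int)
a=cv2.resize(im[y-50:y+50,x-60:x+60],(480,400),interpolation=cv2.INTER_CUBIC)
cv2.imwrite("pics/s3c.png",a)
to(.42,.14,.12)
E
```

```text
t 6.58 p [0.5186 0.2074 0.1569] x [-0.91  -0.415  0.   ] y [-0.415  0.91   0.   ] z [-0. -0. -1.] F [-0.65  0.08 -2.46] w 0.576
t 6.68 p [0.5182 0.2072 0.1561] x [-0.91  -0.415  0.002] y [-0.415  0.91  -0.   ] z [-0.002 -0.001 -1.   ] F [-0.36 -0.5  -2.76] w 0.575
slide mm [117.2 -20.5  36.3]
```

View pics/w3.png

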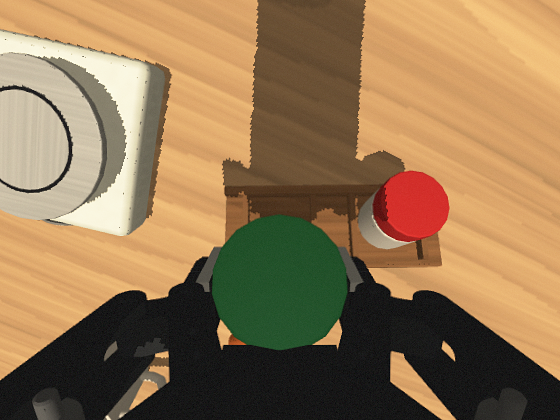

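View pics/s3c.png

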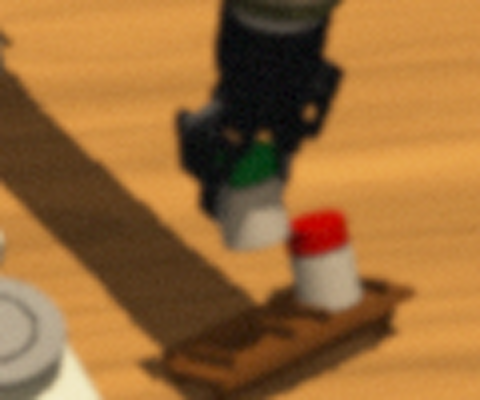

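It's still tilted 30° in the grip, leaning as on the rack. I'll carry it to the free table at about (0.42, 0.14) and roll it upright over its low edge there.

Emit:
arm_command(
  slide=[
    [15,-3,0],
    [20,-3,5],
    [20,-4,10],
    [20,-4,15],
    [20,-3,20],
    [15,-3,20],
    [7,0,15],
    [0,0,12],
    [0,0,0],
    [0,0,0],
  ],
  turn=[0,0,0,0,0,0,0,0,0,0],
  grip=[0.6,0.6,0.6,0.6,0.6,0.6,0.6,0.6,0.6,0.6],
)

```text
clock: 7.52
position: [0.4201, 0.1405, 0.0597]
ee_rot: [-0.212, 0.977, -0.0, -0.001]
ft_force: [0.6, -0.2, -1.9]
grip_width: 0.579
```

```bash
python3 - <<'E'
from h import *
st(); im,i=look("scene","s4"); x,y=proj(i,[.42,.14,.05])[0].astype(int)
a=cv2.resize(im[y-50:y+50,x-60:x+60],(480,400),interpolation=cv2.INTER_CUBIC)
cv2.imwrite("pics/s4c.png",a)
E
```

```text
t 7.52 p [0.4201 0.1405 0.0597] x [-0.91  -0.414  0.002] y [-0.414  0.91  -0.   ] z [-0.002 -0.001 -1.   ] F [ 0.61 -0.15 -1.85] w 0.579
```

View pics/s4c.png

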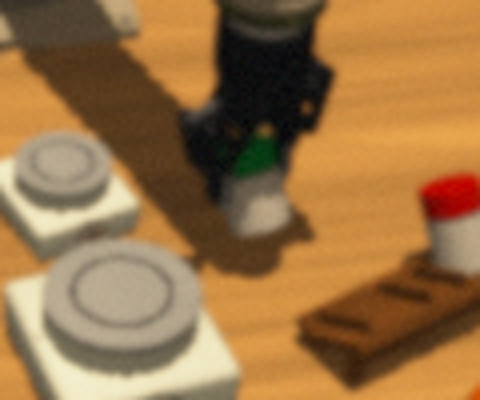

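Emit:
arm_command(
  slide=[
    [0,0,10],
    [0,0,10],
    [0,0,5],
    [0,0,3],
    [0,0,3],
    [0,0,2],
    [0,0,2],
    [0,0,0],
  ],
  turn=[0,0,0,0,0,0,0,0],
  grip=[0.6,0.6,0.6,0.6,0.6,0.6,0.6,0.6],
)

```text
clock: 8.23
position: [0.4225, 0.1417, 0.0271]
ee_rot: [-0.212, 0.977, 0.001, 0.002]
ft_force: [-3.1, -1.0, 17.8]
grip_width: 0.575
```

Edge contact is firm at about 18 N. Rolling it upright: tool −x by 25 mm, sinking along the arc.

Emit:
arm_command(
  slide=[
    [-4,0,0],
    [-4,0,0.5],
    [-4,0,1],
    [-4,0,1],
    [-4,0,1.5],
    [-4,0,1.5],
    [-2,0,0.5],
    [0,0,0],
  ],
  turn=[0,0,0,0,0,0,0,0],
  grip=[0.6,0.6,0.6,0.6,0.6,0.6,0.6,0.6],
)

```text
clock: 8.9
position: [0.4444, 0.1517, 0.0193]
ee_rot: [-0.212, 0.977, -0.0, -0.0]
ft_force: [-2.2, -0.3, 3.0]
grip_width: 0.582
```

```bash
python3 - <<'E'
from h import *
st(); look("wrist","w5");im,i=look("scene","s5"); x,y=proj(i,[.44,.15,.05])[0].astype(int)
a=cv2.resize(im[y-50:y+50,x-60:x+60],(480,400),interpolation=cv2.INTER_CUBIC)
cv2.imwrite("pics/s5c.png",a)
E
```

```text
t 8.9 p [0.4444 0.1517 0.0193] x [-0.91  -0.415  0.   ] y [-0.415  0.91   0.   ] z [-0. -0. -1.] F [-2.17 -0.26  3.04] w 0.582
```

View pics/s5c.png

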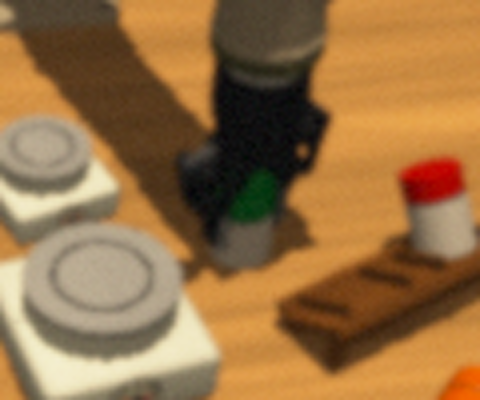

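View pics/w5.png

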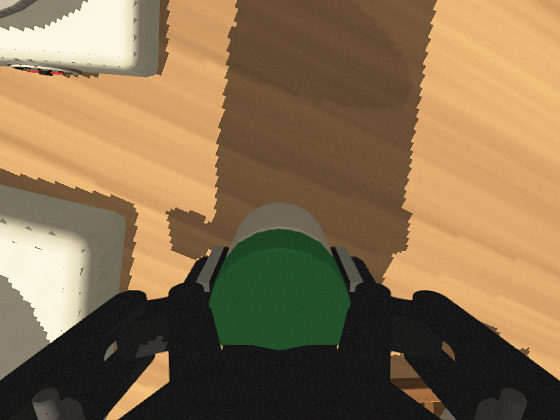

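It rotated: the white wall now shows on the robot side and it looks nearly upright. I'll open slightly so it settles flat, then check.

Emit:
arm_command(
  slide=[
    [0,0,-1],
    [0,0,0],
    [0,0,0],
    [0,0,0],
    [0,0,0],
    [0,0,0],
    [0,0,0],
    [0,0,0],
  ],
  turn=[0,0,0,0,0,0,0,0],
  grip=[0.35,0.2,0.2,0.2,0.2,0.2,0.2,0.2],
)

```text
clock: 9.67
position: [0.4444, 0.1516, 0.0203]
ee_rot: [-0.212, 0.977, 0.0, 0.0]
ft_force: [0.4, -0.5, -0.5]
grip_width: 0.798
```

```bash
cat >> h.py <<'E'
from scipy.optimize import least_squares
def fit(b0,tag,cams=("wrist","scene"),dz=None):
    """upright pot base fit from green-lid/white masks near expected place"""
    obs=[];th=np.linspace(0,2*np.pi,40)
    def hull(i,b,s0,s1):
        P=[[b[0]+.025*np.cos(t),b[1]+.025*np.sin(t),b[2]+s] for s in (s0,s1) for t in th]
        return cv2.convexHull(proj(i,P).astype(np.float32))
    tiles=[]
    for c in cams:
        im,i=look(c,tag+"_"+c); best=None
        pc=proj(i,[b0[0],b0[1],b0[2]+.04])[0]
        for k in manip.cut_out("pot_green",c):
            ys,xs=np.nonzero(k["pixels"])
            if len(xs)==0: continue
            d=np.hypot(xs.mean()-pc[0],ys.mean()-pc[1])
            if d<40 and (best is None or d<best[0]): best=(d,k["pixels"])
        if best is None: print(c,"no mask"); 
        obs.append((c,i,im,None if best is None else best[1]))
    def bbox(p): p=p.reshape(-1,2); return np.r_[p.min(0),p.max(0)]
    def cen(h):
        M=cv2.moments(h); return np.array([M["m10"]/M["m00"],M["m01"]/M["m00"]])
    def res(q):
        r=[]; b=[q[0],q[1],b0[2]]
        for c,i,im,m in obs:
            if m is None: continue
            ys,xs=np.nonzero(m); r+=list(cen(hull(i,b,0,.07))-[xs.mean(),ys.mean()])
        return np.array(r)
    b=b0
    if any(o[3] is not None for o in obs):
        s=least_squares(res,b0[:2]); print("fit",np.round(s.x,4),"res",np.round(s.fun,1)); b=[*s.x,b0[2]]
    for c,i,im,m in obs:
        im=im.copy()
        for a in ((0,.07),(.048,.07)): cv2.polylines(im,[np.round(hull(i,b,*a)).astype(int)],True,(255,0,255),1)
        x,y=cen(hull(i,b,0,.07)).astype(int); x=min(max(x,70),489);y=min(max(y,70),349); tiles.append(cv2.resize(im[y-70:y+70,x-70:x+70],(390,390),interpolation=0))
    cv2.imwrite(f"pics/{tag}_fit.png",np.hstack(tiles))
E
python3 - <<'E'
from h import *
st(); fit([.4444,.1517,0.],"u1")
E
```

```text
t 9.67 p [0.4444 0.1516 0.0203] x [-0.91  -0.414 -0.   ] y [-0.414  0.91   0.   ] z [ 0.  0. -1.] F [ 0.44 -0.55 -0.52] w 0.798
fit [0.4392 0.1496] res [ 0.1  0.3 -1.8 -1.9]
```

View pics/u1_fit.png

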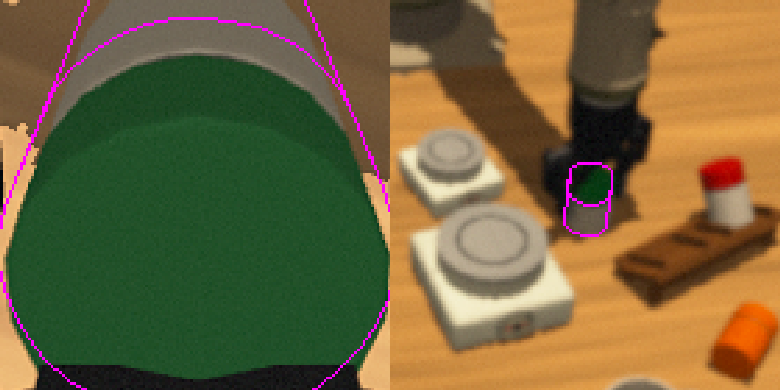

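View pics/u1_wrist.png

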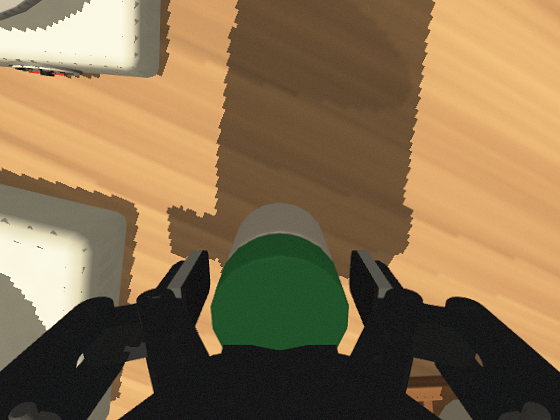

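The pot is standing flat and upright between the open jaws. The fitted offset comes from the gripper hiding part of the mask. The lid's front rim sits about 13 px lower than the fitted one, which puts the pot within a millimetre or so of the TCP. Regrasping 8 mm higher and lifting.

Emit:
arm_command(
  slide=[
    [0,0,-8],
    [0,0,0],
    [0,0,0],
    [0,0,0],
    [0,0,0],
    [0,0,0],
    [0,0,0],
    [0,0,0],
  ],
  turn=[0,0,0,0,0,0,0,0],
  grip=[0.2,0.4,0.5,0.6,0.6,0.6,0.6,0.6],
  newtons=25,
)

```text
clock: 10.53
position: [0.4449, 0.1519, 0.0292]
ee_rot: [-0.212, 0.977, 0.0, 0.001]
ft_force: [-3.4, -0.0, 10.5]
grip_width: 0.58
```

Emit:
arm_command(
  slide=[
    [0,0,-5],
    [0,0,-10],
    [0,0,-15],
    [0,0,-20],
    [0,0,-20],
    [0,0,-20],
    [0,0,-20],
    [0,0,-10],
    [0,0,0],
    [0,0,0],
  ],
  turn=[0,0,0,0,0,0,0,0,0,0],
  grip=[0.6,0.6,0.6,0.6,0.6,0.6,0.6,0.6,0.6,0.6],
)

```text
clock: 11.37
position: [0.4442, 0.1516, 0.1482]
ee_rot: [-0.212, 0.977, 0.0, 0.0]
ft_force: [-0.5, -0.7, -3.1]
grip_width: 0.58
```

```bash
python3 - <<'E'
from h import *
o,R=st(); p=o["position"]
# pot base expected: TCP - (.0283) 
fit([p[0],p[1],p[2]-.0283],"u2",("scene","top"))
for n in ("pan_center","scale"):
  for c in ("top","scene"):
    i=manip.camera_info(c); Rr=cv2.Rodrigues(np.array(i["rvec"]))[0]; t=np.array(i["tvec"]).ravel()
    for d in manip.tip_of(n,c)[:3]: print(c,n,round(d["score"],2),np.round(Rr.T@(np.array(d["xyz"])-t),4))
E
```

```text
t 11.37 p [0.4442 0.1516 0.1482] x [-0.91  -0.415 -0.   ] y [-0.415  0.91   0.   ] z [ 0.  0. -1.] F [-0.52 -0.67 -3.11] w 0.58
fit [0.4369 0.1382] res [-5.6 -2.6 -2.2 -1.9]
top pan_center 0.95 [0.542  0.0203 0.076 ]
scene pan_center 0.89 [0.5443 0.0188 0.0837]
scene pan_center 0.61 [0.3542 0.002  0.0603]
top scale 0.65 [ 0.3541  0.0033 -0.003 ]
top scale 0.56 [5.439e-01 1.980e-02 4.000e-04]
scene scale 0.9 [ 0.3491  0.0014 -0.0015]
scene scale 0.82 [0.5353 0.0122 0.0038]
```

View pics/u2_fit.png

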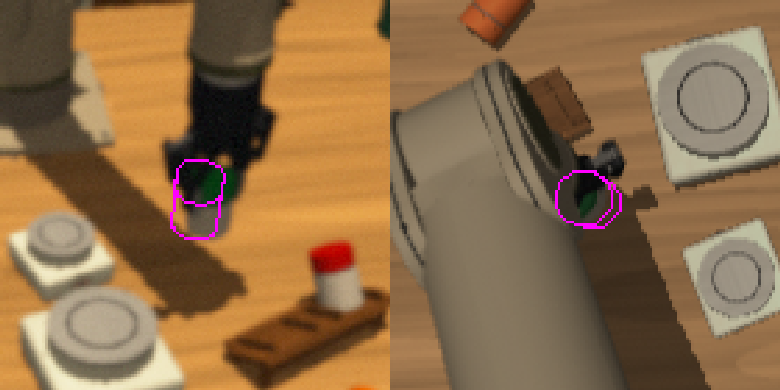

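Gripper occlusion biases that fit, so I'll disregard it. Now locating the ring centre exactly from the unobstructed pictures.

```bash
python3 - <<'E'
from h import *
for f,c in (("pics/top0.png","top"),("pics/scene0.png","scene")):
    im=cv2.imread(f); i=manip.camera_info(c)
    K=np.array([[i["fx"],0,i["cx"]],[0,i["fy"],i["cy"]],[0,0,1]]);D=np.array(i["dist_coeffs"])
    R=cv2.Rodrigues(np.array(i["rvec"]))[0]; t=np.array(i["tvec"]).ravel()
    # rectify pan plane z=.083, 0.25mm/px, maximise dark ring
    g=cv2.cvtColor(im,cv2.COLOR_BGR2GRAY).astype(np.float32)
    th=np.linspace(0,2*np.pi,180,endpoint=False)
    def samp(cx,cy,r):
        P=np.c_[cx+r*np.cos(th),cy+r*np.sin(th),np.full(180,.083)]
        q=proj(i,P).astype(np.float32); return cv2.remap(g,q[:,0],q[:,1],cv2.INTER_LINEAR).mean()
    best=min(((samp(x,y,.0368)-.5*samp(x,y,.031)-.5*samp(x,y,.044)),x,y) for x in np.arange(.53,.556,.001) for y in np.arange(.005,.032,.001))
    print(c,best)
to(.543,.019,.1482)
E
```

```text
top (np.float32(-53.500443), np.float64(0.543), np.float64(0.017))
scene (np.float32(-24.521118), np.float64(0.542), np.float64(0.016))
t 11.77 p [0.4441 0.1515 0.1478] x [-0.91  -0.415  0.001] y [-0.415  0.91  -0.   ] z [-0.001 -0.    -1.   ] F [ 0.18 -0.03 -2.06] w 0.58
slide mm [ -35.  -161.6   -0.4]
```

The ring centre is at (0.5425, 0.0165), agreed by both cameras. Carrying the pot there.

Emit:
arm_command(
  slide=[
    [-3,-13,0],
    [-4,-20,0],
    [-4,-20,0],
    [-4,-20,0],
    [-4,-20,0],
    [-4,-20,0],
    [-4,-20,0],
    [-4,-18,0],
    [-3,-12.5,0],
    [0,0,0],
  ],
  turn=[0,0,0,0,0,0,0,0,0,0],
  grip=[0.6,0.6,0.6,0.6,0.6,0.6,0.6,0.6,0.6,0.6],
)

```text
clock: 12.6
position: [0.5441, 0.014, 0.1481]
ee_rot: [-0.21, 0.978, -0.001, 0.0]
ft_force: [0.1, 0.6, -1.8]
grip_width: 0.578
```

```bash
python3 - <<'E'
from h import *
to(.5425,.0166,.1185); look("wrist","w6")
im,i=look("scene","s6"); x,y=proj(i,[.5425,.0166,.12])[0].astype(int)
cv2.imwrite("pics/s6c.png",cv2.resize(im[y-60:y+60,x-60:x+60],(480,480),interpolation=cv2.INTER_CUBIC))
E
```

```text
t 12.6 p [0.5441 0.014  0.1481] x [-0.911 -0.411  0.   ] y [-0.411  0.911 -0.001] z [ 0.    -0.001 -1.   ] F [ 0.06  0.61 -1.84] w 0.578
slide mm [ 0.4  3.  29.6]
```

View pics/w6.png

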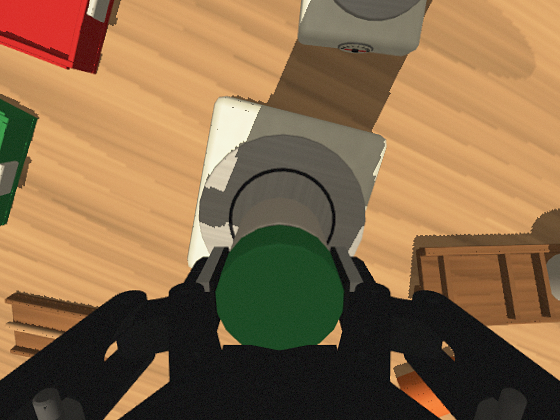

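View pics/s6c.png

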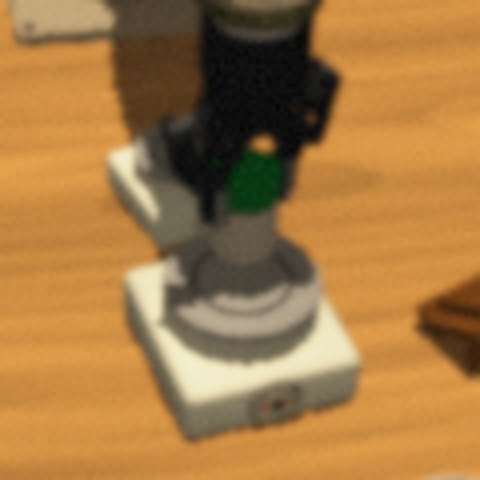

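The pot hangs upright over the pan, with the ring centred at px x≈282 and the pot at 280. Lowering most of the way.

Emit:
arm_command(
  slide=[
    [0,0,5],
    [0,0,8],
    [0,0,8],
    [0,0,5],
    [0,0,2],
    [0,0,0],
    [0,0,0],
  ],
  turn=[0,0,0,0,0,0,0],
  grip=[0.6,0.6,0.6,0.6,0.6,0.6,0.6],
)

```text
clock: 13.28
position: [0.543, 0.0169, 0.1202]
ee_rot: [-0.212, 0.977, -0.0, -0.0]
ft_force: [-1.0, -0.5, -2.4]
grip_width: 0.578
```

```bash
python3 - <<'E'
from h import *
to(.5425,.0166,.1085); look("wrist","w7")
E
```

```text
t 13.28 p [0.543  0.0169 0.1202] x [-0.91  -0.415  0.   ] y [-0.415  0.91   0.   ] z [-0. -0. -1.] F [-1.04 -0.5  -2.37] w 0.578
slide mm [ 0.6 -0.1 11.7]
```

View pics/w7.png

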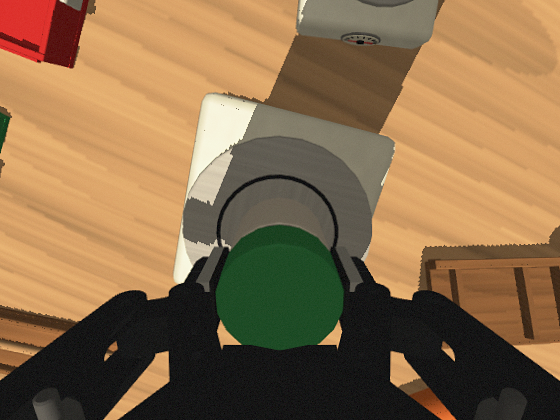

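Emit:
arm_command(
  slide=[
    [0,0,3],
    [0,0,3],
    [0,0,2],
    [0,0,2],
    [0,0,1],
    [0,0,1],
    [0,0,0],
    [0,0,0],
  ],
  turn=[0,0,0,0,0,0,0,0],
  grip=[0.6,0.6,0.6,0.6,0.6,0.6,0.6,0.6],
)

```text
clock: 14.0
position: [0.543, 0.0169, 0.1083]
ee_rot: [-0.212, 0.977, 0.0, -0.0]
ft_force: [-0.1, 0.4, -0.9]
grip_width: 0.577
```

```bash
python3 - <<'E'
from h import *
st(); look("wrist","w8")
im,i=look("scene","s8"); x,y=proj(i,[.5425,.0166,.12])[0].astype(int)
cv2.imwrite("pics/s8c.png",cv2.resize(im[y-60:y+60,x-60:x+60],(480,480),interpolation=cv2.INTER_CUBIC))
E
```

```text
t 14.0 p [0.543  0.0169 0.1083] x [-0.91  -0.415  0.   ] y [-0.415  0.91   0.   ] z [-0.  0. -1.] F [-0.14  0.4  -0.88] w 0.577
```

View pics/w8.png

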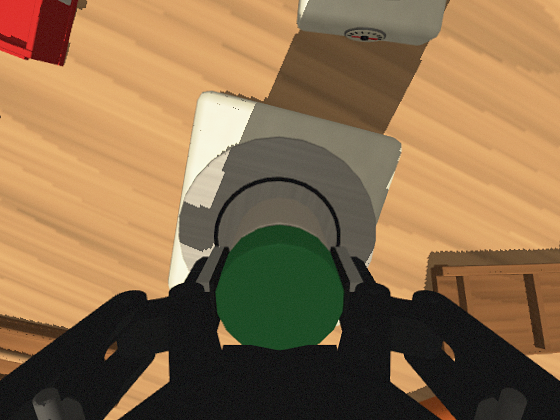

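View pics/s8c.png

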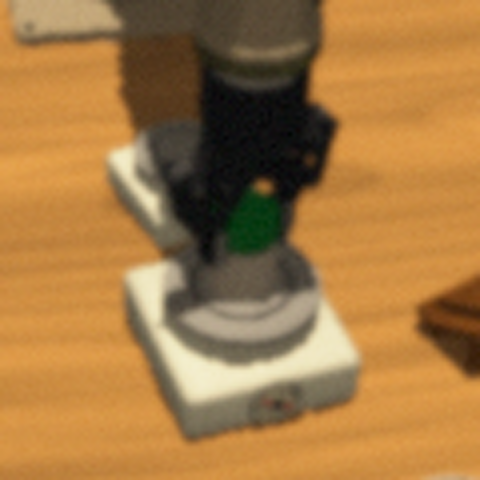

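The force fell from −2.1 N to −0.9 N, so the pan carries part of the weight. Lowering 2 mm more, then letting go slowly.

Emit:
arm_command(
  slide=[
    [0,0,1],
    [0,0,1],
    [0,0,0],
    [0,0,0],
    [0,0,0],
    [0,0,0],
    [0,0,0],
    [0,0,0],
    [0,0,0],
    [0,0,0],
  ],
  turn=[0,0,0,0,0,0,0,0,0,0],
  grip=[0.6,0.6,0.6,0.38,0.34,0.3,0.25,0.2,0.15,0.1],
)

```text
clock: 14.93
position: [0.5431, 0.0169, 0.1063]
ee_rot: [-0.212, 0.977, 0.0, 0.0]
ft_force: [-0.4, -0.0, -0.1]
grip_width: 0.897
```

Emit:
arm_command(
  slide=[
    [0,0,-3],
    [0,0,-8],
    [0,0,-15],
    [0,0,-20],
    [0,0,-20],
    [0,0,-10],
    [0,0,0],
    [0,0,0],
    [0,0,0],
    [0,0,0],
  ],
  turn=[0,0,0,0,0,0,0,0,0,0],
  grip=[0,0,0,0,0,0,0,0,0,0],
)

```text
clock: 15.77
position: [0.5424, 0.0169, 0.1811]
ee_rot: [-0.212, 0.977, 0.0, -0.001]
ft_force: [0.7, -0.3, -0.6]
grip_width: 1.001
```

```bash
python3 - <<'E'
from h import *
o,R=st(); fit([.543,.0169,.078],"u3",("wrist","scene","top"))
E
python3 -c "
import cv2;a=cv2.imread('pics/u3_fit.png');cv2.imwrite('pics/u3_fit2.png',cv2.resize(a,(798,266)))"
```

```text
t 15.77 p [0.5424 0.0169 0.1811] x [-0.91  -0.415  0.002] y [-0.415  0.91   0.   ] z [-0.002 -0.    -1.   ] F [ 0.73 -0.31 -0.63] w 1.001
top no mask
fit [0.5408 0.0162] res [-0.1  0.   0.4 -0.3]
```

View pics/u3_fit2.png

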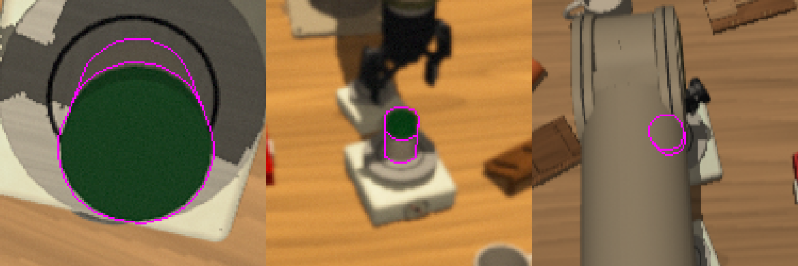

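View pics/u3_wrist.png

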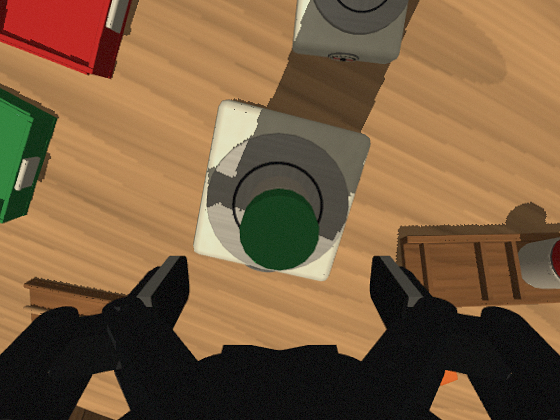

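The pot stands upright alone on the pan at (0.541, 0.016), about 2 mm from the ring centre, with the jaws clear. Letting the scale settle well over a second.

Emit:
arm_command(
  slide=[
    [0,0,0],
    [0,0,0],
    [0,0,0],
    [0,0,0],
    [0,0,0],
    [0,0,0],
    [0,0,0],
    [0,0,0],
    [0,0,0],
    [0,0,0],
  ],
  turn=[0,0,0,0,0,0,0,0,0,0],
  grip=[0,0,0,0,0,0,0,0,0,0],
)

```text
clock: 16.9
position: [0.5431, 0.0169, 0.1823]
ee_rot: [-0.212, 0.977, 0.0, 0.0]
ft_force: [-0.1, -0.1, -0.1]
grip_width: 0.999
```

```bash
python3 - <<'E'
from h import *
to(.5412,.0163,.1083); fit([.541,.0165,.0775],"u4",("wrist","scene"))
im,i=look("top","t4")
for n in ("box_green_in",):
  R=cv2.Rodrigues(np.array(i["rvec"]))[0]; t=np.array(i["tvec"]).ravel()
  for d in manip.tip_of(n,"top")[:2]: print(n,d["score"],R.T@(np.array(d["xyz"])-t))
im=cv2.imread("pics/top0.png"); x,y=proj(i,[.625,-.288,.02])[0].astype(int)
out=im.copy()
for k in manip.cut_out("box_green","top")[:1]: 
    c=max(cv2.findContours(k["pixels"].astype(np.uint8),0,2)[0],key=cv2.contourArea); print(cv2.minAreaRect(c),[x,y])
cv2.imwrite("pics/boxc.png",cv2.resize(im[y-50:y+50,x-50:x+50],(500,500)))
E
```

```text
t 16.9 p [0.5431 0.0169 0.1823] x [-0.91  -0.415 -0.   ] y [-0.415  0.91   0.   ] z [ 0.  0. -1.] F [-0.11 -0.15 -0.08] w 0.999
slide mm [ 2.   0.2 74. ]
fit [0.5408 0.0161] res [-0.1  0.   0.6 -0.2]
box_green_in 0.93 [ 0.62743957 -0.2884755   0.00336017]
((350.5, 199.5), (41.0, 43.0), 90.0) [np.int64(350), np.int64(200)]
```

View pics/boxc.png

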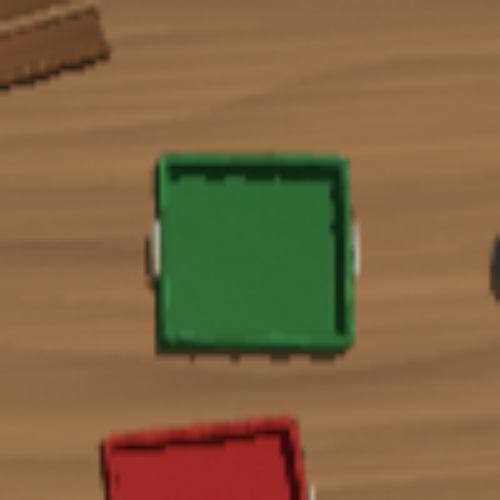

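The scale reading is steady, with the same fit as before. The box is square to the axes with its centre at (0.626, −0.288). Regrasping gently, easing upwards while closing.

Emit:
arm_command(
  slide=[
    [1,0,10],
    [1,0,18],
    [0,0,18],
    [0,0,14],
    [0,0,9],
    [0,0,4],
    [0,0,0],
    [0,0,0],
  ],
  turn=[0,0,0,0,0,0,0,0],
  grip=[0,0,0,0,0,0.1,0.2,0.3],
  newtons=20,
)

```text
clock: 17.92
position: [0.5415, 0.016, 0.1096]
ee_rot: [-0.212, 0.977, -0.0, 0.0]
ft_force: [0.2, 0.2, -0.1]
grip_width: 0.704
```

Emit:
arm_command(
  slide=[
    [0,0,0],
    [0,0,-0.5],
    [0,0,-0.5],
    [0,0,-0.5],
    [0,0,-0.5],
    [0,0,0],
    [0,0,0],
    [0,0,0],
  ],
  turn=[0,0,0,0,0,0,0,0],
  grip=[0.36,0.4,0.44,0.5,0.6,0.6,0.6,0.6],
)

```text
clock: 18.58
position: [0.5414, 0.0161, 0.1114]
ee_rot: [-0.212, 0.977, 0.0, 0.0]
ft_force: [0.6, 0.1, 0.5]
grip_width: 0.582
```

```bash
python3 - <<'E'
from h import *
st(); look("wrist","w9")
E
```

```text
t 18.58 p [0.5414 0.0161 0.1114] x [-0.91  -0.415 -0.   ] y [-0.415  0.91  -0.   ] z [ 0.  0. -1.] F [0.55 0.09 0.51] w 0.582
```

View pics/w9.png

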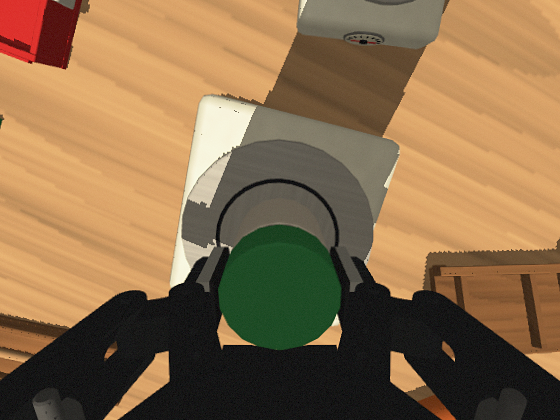

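Gripped with almost no load on the pan. Lifting and carrying to the green box.

Emit:
arm_command(
  slide=[
    [0,0,-3],
    [0,0,-8],
    [0,0,-15],
    [0,0,-20],
    [0,0,-15],
    [2,-12,-4],
    [4,-22,0],
    [4,-25,0],
    [4,-25,0],
    [4,-25,0],
  ],
  turn=[0,0,0,0,0,0,0,0,0,0],
  grip=[0.6,0.6,0.6,0.6,0.6,0.6,0.6,0.6,0.6,0.6],
  newtons=30,
)

```text
clock: 19.47
position: [0.5697, -0.0926, 0.1759]
ee_rot: [-0.212, 0.977, 0.0, -0.0]
ft_force: [0.8, 0.5, -2.7]
grip_width: 0.578
```

Emit:
arm_command(
  slide=[
    [4,-25,0],
    [4,-25,0],
    [4,-25,0],
    [4,-25,0],
    [4,-25,0],
    [4,-25,0],
    [4,-22,0],
    [4,-19,0],
    [3,-12,0],
    [0,0,0],
  ],
  turn=[0,0,0,0,0,0,0,0,0,0],
  grip=[0.6,0.6,0.6,0.6,0.6,0.6,0.6,0.6,0.6,0.6],
)

```text
clock: 20.3
position: [0.6206, -0.2944, 0.1753]
ee_rot: [-0.21, 0.978, -0.001, -0.001]
ft_force: [-0.0, -1.3, -2.1]
grip_width: 0.575
```

```bash
python3 - <<'E'
from h import *
to(.626,-.288,.055); look("wrist","w10")
E
```

```text
t 20.3 p [ 0.6206 -0.2944  0.1753] x [-0.912 -0.411  0.003] y [-0.411  0.912 -0.001] z [-0.002 -0.002 -1.   ] F [-0.   -1.31 -2.1 ] w 0.575
slide mm [ -7.9   3.8 120.3]
```

View pics/w10.png

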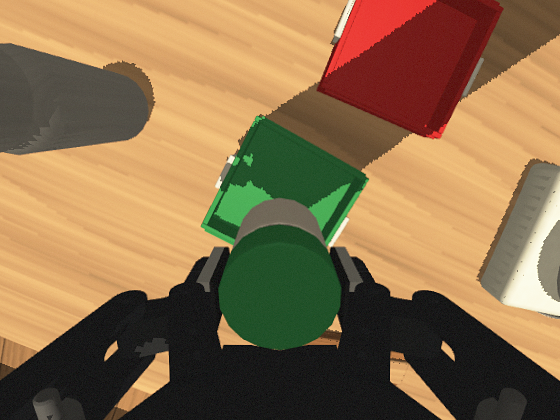

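The pot is held upright over the green box, whose corner is at about px (262,118). Correcting and lowering partway.

Emit:
arm_command(
  slide=[
    [-4,0,5],
    [-4,1,15],
    [0,0,20],
    [0,0,20],
    [0,0,15],
    [0,0,10],
    [0,0,8],
    [0,0,0],
    [0,0,0],
  ],
  turn=[0,0,0,0,0,0,0,0,0],
  grip=[0.6,0.6,0.6,0.6,0.6,0.6,0.6,0.6,0.6],
)

```text
clock: 21.1
position: [0.6294, -0.2852, 0.0832]
ee_rot: [-0.212, 0.977, 0.0, -0.0]
ft_force: [0.1, -0.6, -1.8]
grip_width: 0.578
```

```bash
python3 - <<'E'
from h import *
to(.626,-.288,.040); look("wrist","w11")
E
```

```text
t 21.1 p [ 0.6294 -0.2852  0.0832] x [-0.91  -0.415  0.   ] y [-0.415  0.91   0.   ] z [-0.  0. -1.] F [ 0.12 -0.63 -1.8 ] w 0.578
slide mm [ 4.2 -1.2 43.2]
```

View pics/w11.png

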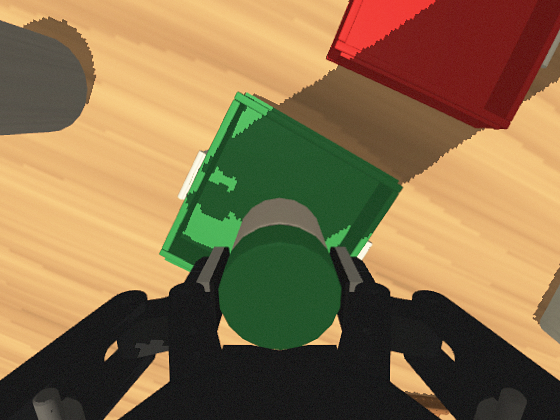

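Well inside the box outline. Lowering to just above contact, then slowly onto the floor.

Emit:
arm_command(
  slide=[
    [3,-1,8],
    [1,0,10],
    [0,0,10],
    [0,0,6],
    [0,0,3],
    [0,0,2],
    [0,0,1],
    [0,0,1],
    [0,0,0],
  ],
  turn=[0,0,0,0,0,0,0,0,0],
  grip=[0.6,0.6,0.6,0.6,0.6,0.6,0.6,0.6,0.6],
)

```text
clock: 21.9
position: [0.6262, -0.2882, 0.0424]
ee_rot: [-0.212, 0.977, -0.0, 0.0]
ft_force: [0.1, -0.2, -2.6]
grip_width: 0.578
```

Emit:
arm_command(
  slide=[
    [0,0,1],
    [0,0,1],
    [0,0,0.5],
    [0,0,0],
  ],
  turn=[0,0,0,0],
  grip=[0.6,0.6,0.6,0.6],
)

```text
clock: 22.23
position: [0.6259, -0.2881, 0.0397]
ee_rot: [-0.212, 0.977, 0.0, -0.0]
ft_force: [0.2, -0.2, -2.4]
grip_width: 0.578
```

Emit:
arm_command(
  slide=[
    [0,0,0.5],
    [0,0,0.5],
    [0,0,0.5],
    [0,0,0],
  ],
  turn=[0,0,0,0],
  grip=[0.6,0.6,0.6,0.6],
)

```text
clock: 22.57
position: [0.6261, -0.2882, 0.0393]
ee_rot: [-0.212, 0.977, 0.0, 0.0]
ft_force: [-4.7, 3.1, 6.2]
grip_width: 0.576
```

Contact at TCP z≈0.039, about 8 N. Releasing and withdrawing upwards.

Emit:
arm_command(
  slide=[
    [0,0,-0.5],
    [0,0,-0.5],
    [0,0,0],
    [0,0,0],
    [0,0,0],
    [0,0,0],
    [0,0,0],
    [0,0,-3],
    [0,0,-8],
    [0,0,-15],
  ],
  turn=[0,0,0,0,0,0,0,0,0,0],
  grip=[0.6,0.5,0.38,0.34,0.3,0.27,0.25,0.25,0.25,0.25],
)

```text
clock: 23.4
position: [0.6251, -0.2877, 0.0647]
ee_rot: [-0.212, 0.977, 0.001, -0.001]
ft_force: [-0.3, -0.9, 0.3]
grip_width: 0.75
```

Emit:
arm_command(
  slide=[
    [0,0,-20],
    [0,0,-25],
    [0,0,-25],
    [0,0,-25],
    [0,0,-20],
    [0,0,-10],
    [0,0,0],
    [0,0,0],
    [0,0,0],
  ],
  turn=[0,0,0,0,0,0,0,0,0],
  grip=[0.2,0.1,0,0,0,0,0,0,0],
)

```text
clock: 24.15
position: [0.6254, -0.2878, 0.1889]
ee_rot: [-0.212, 0.977, 0.001, -0.001]
ft_force: [1.0, -0.2, -0.4]
grip_width: 1.001
```

```bash
python3 - <<'E'
from h import *
st(); fit([.626,-.288,.005],"u5",("wrist","scene"))
look("top","t5",["pot_red","mug","bottle","spoon_rest","pan_center"])
im,i=look("scene","s5e",["pot_red","mug","bottle","spoon_rest"])
E
```

```text
t 24.15 p [ 0.6254 -0.2878  0.1889] x [-0.91  -0.415  0.001] y [-0.415  0.91   0.002] z [-0.002  0.001 -1.   ] F [ 1.02 -0.21 -0.44] w 1.001
fit [ 0.6252 -0.288 ] res [-0.1  0.1  0.2 -0.3]
top pot_red 0.58 [0.5019 0.3031 0.0303]
top mug 0.72 [0.7934 0.1188 0.0048]
top bottle 0.55 [ 0.6134 -0.4733 -0.0043]
top bottle 0.55 [0.7942 0.1161 0.0036]
top pan_center 0.62 [0.3547 0.0024 0.059 ]
top pan_center 0.61 [0.5436 0.0168 0.0794]
scene pot_red 0.9 [0.496  0.3073 0.0346]
scene mug 0.64 [ 0.6289 -0.2887  0.0068]
scene mug 0.56 [ 0.7938  0.1114 -0.0021]
scene bottle 0.87 [ 0.6098 -0.4768 -0.0026]
scene spoon_rest 0.64 [ 0.7848 -0.1266  0.0012]
```

View pics/u5_fit.png

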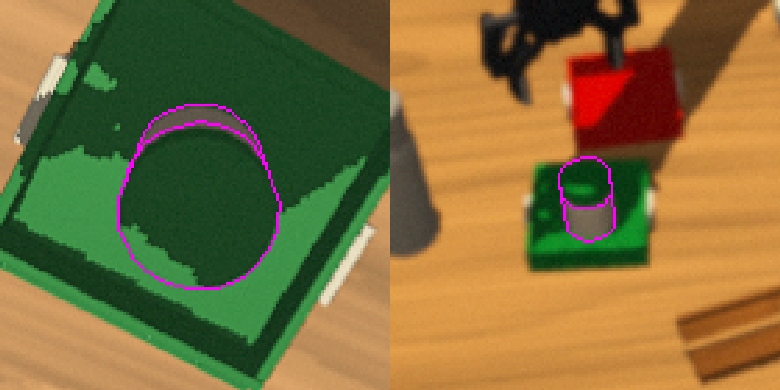

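View pics/s5e.png

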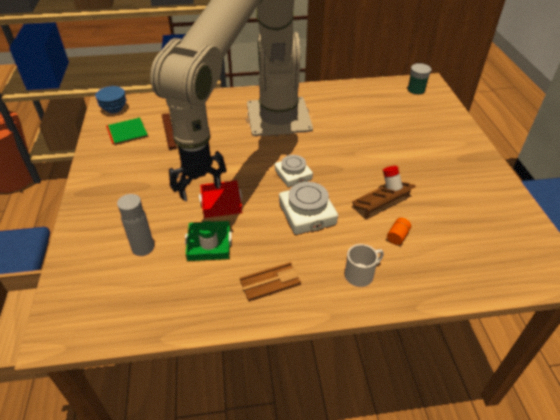

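The pot stands upright in the green box at px (208,238). It fits at (0.625, −0.288) in both cameras, and the bystanders haven't moved. The gripper is well clear, so I'm handing in.

```bash
python3 -c "
from workcell import manip
print(manip.hand_in())"
```

```text
the job is handed in; nothing more can be done
None
```

The green-lidded pot is upright on the floor of the green lunch box, and I handed the job in at about 24.5 s on the robot's clock.

- **Righting the pot:** The tool can only point down, so the pot came off the rack still tilted. I rolled it upright over its low edge on free table before regrasping it.
- **On the scale:** I set it about 2 mm from the ring centre and let go. It stood alone for about 2 s and did not move between two looks. I kept pan contact light: no upward force above about 0.5 N in the readings at the end of each move. I did not measure how far the pan went down.
- **In the box:** In the last pictures the pot fits an upright pose at (0.625, −0.288), within 0.3 px in both the wrist and scene cameras. That is about 1 mm from the box centre.
- **Bystanders:** The red-lidded pot, mug, bottle and spoon rest are within detection noise of where they started. The top camera missed the spoon rest at the end, so that one rests on the scene camera alone.

Two checks disagreed or failed:
- **Occluded fits:** The fits while the gripper hid part of the pot were several millimetres off, so I set them aside and relied on the unobstructed views.
- **Final mug search:** In the scene camera it scored the pot in the box (0.64) above the real mug (0.56).

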